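# Shut and latch the filter unit's service hatch

### The job

The service hatch on top of the small bench filter unit has been left ajar after a filter change. Swing the hatch down until it is shut, then turn its wing knob clockwise (seen from above) about a quarter turn, all the way to its stop, so that the hidden cam tongue swings under the front edge of the frame, and let go. Leave the beaker, the conical flask and the roll of tape beside the unit undisturbed.

Things in the scene. Friction and masses are not known exactly. Their poses are not given: they have to be found in the camera images.
- filter_unit: White bench filter unit, fixed to the worktop: box 220 (x) x 240 (y) x 100 mm high with vent slots, a rectangular opening in its top and a filter cassette inside. Origin at the centre of its underside, on the worktop; its x axis points from its front (towards the robot) to its back, y to the left, z up. It stands turned by up to 0.3 rad.
- hatch (a joint): Angle of the plain aluminium hatch (160 mm across, 159 mm deep, 6 mm thick) over the opening, hinged on its far edge. 0 = shut flat on the housing (end stop); grows as the front edge rises, to 1.2. The hinge is stiff: the hatch stays where it is left; 2 to 3 N down at the front edge closes it. With the knob turned first, the tongue lands on the frame and the hatch will not shut.
- hatch_hinge (a point): Point on the hatch's hinge axis (which runs along the unit's y), at the middle of its far edge: 68 mm behind the unit's origin and 103 mm above the worktop.
- hatch_lip (a point): Place to push the hatch down, on its upper face at the middle of its free front edge: 158 mm from the hinge axis along the hatch, 3 mm above the axis when shut (then 106 mm above the worktop). A pull tab 60 mm wide, its top level with this face, continues 19 mm farther out.
- wing_knob (a joint): Angle of the wing knob. 0 = wing along the front edge, pointer nose and tongue to the unit's right (-y), unlocked; grows clockwise seen from above; 1.57 = nose and tongue to the front (-x), locked; end stop 1.58. Starts between 0.1 and 0.45. Stays where left; takes 0.06 N m. The tongue begins to pass under the frame at about 0.65.
- knob_grip (a point): Point on the knob's axis at the height to grip, 28 mm above the hatch's upper face (134 mm above the worktop when shut); the axis is square to the hatch, 113 mm from the hinge, midway across. The black wing is a flat bar 64 mm long, 14 mm thick with parallel sides, from 20 mm below to 14 mm above this point, on a round boss 48 mm across. This point's y axis runs along the wing, away from the nose.
- tongue_tip (a point): Tip of the steel cam tongue on the hatch's underside, hidden when the hatch is shut: 58 mm from the knob's axis. It lies below the wing's pointer nose, a small stub low at one end of the wing, the end with a pale dot on top. The frame's front edge is 40 mm in front of the knob's axis.
- beaker_mid (a point): Glass beaker beside the unit, 69 mm across, 108 mm high, to be left alone; point half-way up it.
- conical_flask_mid (a point): Stoppered conical flask beside the unit, 68 mm across, 137 mm high, to be left alone; point half-way up it. Beaker and flask may change sides.
- tape_roll_mid (a point): Roll of paper tape lying flat beside the unit, 72 mm across, 24 mm high, to be left alone; point half-way up it.

How it is judged (in metres and radians):
On the way:
1. the hatch is shut with the tongue still clear of the frame (value of joint hatch below 0.03 rad and value of joint wing_knob below 0.65 rad), for 0.1 s.
At the end, for the whole second after the job is handed in: The hatch is shut (within 0.03 rad) and the wing knob, at rest, has been turned at least 1.25 rad (of the 1.57 rad quarter turn), so that the tongue lies under the front frame edge (value of joint hatch below 0.03 rad and value of joint wing_knob above 1.25 rad and velocity of joint wing_knob below 0.05 rad/s); the robot touches nothing.
It fails at once if the beaker, flask or tape roll is pushed more than 40 mm or tipped over 0.4 rad (distance of any of beaker_mid, conical_flask_mid, tape_roll_mid from where it was at the start of the episode above 0.04 m or angle between any of beaker_mid, conical_flask_mid, tape_roll_mid's own z axis and vertical above 0.4 rad).
It also fails if it takes over 48 s, if anything falls off the work surface, if the arm or the gripper's body presses on something with over 40 N, if the wrist force passes 120 N, or if a joint passes its speed limit or range.

### The arm

A 6-joint arm with a two-finger parallel gripper is mounted at the origin on a cart in front of the work surface, level with it; the furniture and walls round the work are solid. World frame = base frame: x ahead of the robot, y to its left, z up, the work surface at z = 0. Lengths are in mm, angles in rad, forces in N, time in s.
With the tool pointing down it reaches from about 275 to 725 mm from the base axis. Payload 5.6 kg.
Tool frame: the origin (TCP) lies midway between the tips of the shut fingers; the grasp point (between the pads) lies 19 mm behind it; y points along the fingers, x is the direction in which the jaws open and shut, and the axes are right-handed (so a half turn about y gives the same grasp; the last joint's range is limited). The gripper opens to 85 mm and grips with 20 to 120 N. Pads are 22 mm wide; open, the fingers measure 114 mm over their backs; the gripper's body (76 mm by 85 mm) begins 54 mm behind the grasp point. The pads swing forward as they close: fully open they stand 13 mm farther back than shut.
Start: joints at [1.448, 0.255, 0.108, 0, -1.424, -0.285], TCP at [218.098, 504.902, 231.283] pointing down, gripper open.
Joint ranges: [-2.95, 2.95], [-1.21, 1.97], [-1.09, 1.5], [-2.87, 1.71], [-2.94, -0.07], [-3.05, 3.05]. Speed limits (rad/s): [2.57, 2.57, 3.14, 3.14, 3.14, 3.14].

### API

Orientations are given as a rotation vector (axis times angle).
In Python, from cell import r gives the robot as it stands. The module is installed in compiled form; this text tells all that it offers.
- The arm moves only by the tool play_rows, never from a script. Its argument "motion" is a list of rows, each an object with "offset": the shift along the tool's x, y, z in mm, a list of three; "twist": the turn about the tool's y in rad. In form: [{"offset": [tx, ty, tz], "twist": twist}, ...]. A call has 1 to 10 rows; each row is the pose to reach, as a shift and turn from the pose commanded when the call began, along the tool's axes at that moment; what a row does not reach only later rows make up. A row lasts 1/12 s, in which the tool goes at most 41.7 mm and 7.16 degrees, less where a joint would pass 70% of its speed; a pose out of reach is approached as far as the arm can. A call with a gripper value outside its range is refused whole. "claw" is the finger opening in mm, from 0 to 85.4, set as the call begins (left out, the last holds). The fingers move at their own pace and stop on an object; "squeeze" is the grip in N (left out, the last holds). Time passes only in rows, so rows that repeat a pose let the fingers close. It gives the time, the measured TCP pose, the force and the opening at its end, in the units of the state.
- r.sense(): the state, without advancing time (a new reading comes with each control period).
- r.snapshot(name): name is "scene" or "top" or "wrist"; returns a dict with "image" (400x640x3 uint8, red, green, blue), "range_z" (400x640 float32, mm along the optical axis (not along the pixel's ray), 0 where there is no reading), "vfov" (degrees; the focal length in pixels is half the picture's height over the tangent of half this angle, whatever the lens; pixels are square), "cx", "cy" (the principal point, pixels), "eye" and "attitude" of the camera in the world; the wrist camera has in their place "mount" (4x4, takes a point from camera to tool coordinates, whose origin is the TCP and whose axes are the tool frame's). Camera axes: x right, y down, z forward; pixel columns grow to the right and rows downward; lengths in mm; the calibration is good to about 2 mm. A picture is of the moment at which its call begins: read the wrist's pose just before it.
- r.close_job(): hands the job in, once; it reports no verdict.
Trained networks look in the newest picture that a camera, given by its name, has taken for a name from the list of things; names that differ only in an ending like _2 or _b are one class to them, and where a whole thing is asked for, a point or a joint stands for the part that bears it (a point fixed in the world has none). Each returns a list of dicts, best first, with "score" (0 to 1); they miss things now and then, are a little off and sometimes report something else, mostly with a low value. They report only what shows in the picture. A call takes as long as a camera call.
- r.spot_in(camera, label): "box" ([left, top, right, bottom] in pixels, round what is visible of it).
- r.cut_out(camera, label): "mask" (400x640 bool, what is visible of it) and "box" ([left, top, right, bottom] in pixels, round what is visible of it).
The state is a dict: "t": time; "joints": joint angles; "qd": joint speeds; "tau": joint torques, N m; "eef_pos": TCP position; "ee_rot": TCP orientation; "force": force on the tool from outside, world axes, zero at the start; "torque": the same for the moment, N m; "grip_width": finger opening in mm.
Only numpy, scipy, OpenCV 4.12 (cv2) and the standard library are available. Lean on these libraries where they do the work, as an engineer would, in place of code of your own. Each camera call takes 0.05 s, during which the arm holds its last target.

## Working session

There is one attempt and no reset: what is moved stays moved. The work goes in short steps, Python scripts to look and compute and a tool call to move; the robot and the scene stay as the last step left them, time stands still between calls to the robot, and variables do not carry over. Pictures are saved under pics/ and viewed, and the job is handed in when it is done.

Besides the shell and the picture viewer there is one more tool, called after "Emit:" by a JSON object that holds its "fn" and its "kwargs", one argument or row to a line. play_rows: Moves the arm, as the interface text tells. Its arguments: {"type":"object","properties":{"motion":{"type":"array"},"claw":{"type":"number"},"squeeze":{"type":"number"}},"required":["motion"]}

```bash
mkdir -p pics
cat > h.py <<'E'
import numpy as np,cv2
from scipy.spatial.transform import Rotation as R
from cell import r
def snap(n,f=None):
    s=r.sense(); d=r.snapshot(n)
    if f: cv2.imwrite('pics/'+f,d['image'][:,:,::-1])
    if 'mount' in d:
        T=np.eye(4);T[:3,:3]=R.from_rotvec(s['ee_rot']).as_matrix();T[:3,3]=s['eef_pos'];d['T']=T@np.array(d['mount'])
    else:
        T=np.eye(4);a=np.array(d['attitude']);T[:3,:3]=a if a.shape==(3,3) else R.from_rotvec(a).as_matrix();T[:3,3]=d['eye'];d['T']=T
    f_=200/np.tan(np.radians(d['vfov'])/2)
    v,u=np.mgrid[0:400,0:640]; z=d['range_z']
    c=np.stack([(u-d['cx'])/f_*z,(v-d['cy'])/f_*z,z],-1)
    d['P']=c@d['T'][:3,:3].T+d['T'][:3,3]; d['P'][z==0]=np.nan; d['f']=f_
    return d
E
python3 - <<'E'
from h import *
print(r.sense())
for n in ['scene','top','wrist']:
    d=snap(n,n+'0.png'); print(n,d['T'].round(2).tolist(),d.get('attitude'))
    for l in ['filter_unit','hatch','wing_knob','beaker_mid','conical_flask_mid','tape_roll_mid']:
        o=r.cut_out(n,l)[:2]
        for q in o: 
            p=d['P'][q['mask']]; print(l,round(q['score'],2),q['box'],np.nanmedian(p,0).round(),np.nanmin(p,0).round(),np.nanmax(p,0).round())
E
```

```text
{'t': 0.0, 'joints': array([ 1.44761092e+00,  2.55787522e-01,  1.07006169e-01, -5.01491320e-04,
       -1.42388614e+00, -2.84622937e-01]), 'qd': array([-0.00033802,  0.00110177,  0.00134461,  0.00112444, -0.0011429 ,
       -0.00141328]), 'tau': array([ 2.50401336e-04, -3.86619258e+01,  2.37944770e+01,  5.36536440e+00,
       -6.02895714e-03,  1.01736543e-05]), 'eef_pos': array([217.85846036, 504.47770697, 230.37097891]), 'ee_rot': array([-0.98952537,  1.50237803, -1.50436446]), 'force': array([-0.65814043, -0.20100265,  0.14338812]), 'torque': array([-0.0383059 ,  0.04154782,  0.02626064]), 'grip_width': 85.21358942266411}
scene [[0.68, -0.28, 0.68, -12.51], [-0.73, -0.26, 0.63, -522.41], [0.01, -0.92, -0.38, 438.63], [0.0, 0.0, 0.0, 1.0]] [-1.83832311  0.79900343 -0.54161772]
filter_unit 0.61 [268.4, 151.9, 423.4, 284.4] [530. -72.  74.] [ 458. -179.   -2.] [1093.  398.  205.]
wing_knob 0.57 [331.2, 160.2, 369.0, 189.7] [567. -58. 187.] [ 526. -106.   -3.] [1107.  371.  206.]
beaker_mid 0.82 [441.3, 211.5, 487.4, 276.6] [ 635. -277.   71.] [ 624. -304.   -1.] [ 765. -188.  109.]
co
[... 563 characters left out ...]
.8, 157.5, 373.3, 216.2] [576. -42. 165.] [ 508. -132.   10.] [666.  45. 209.]
wing_knob 0.93 [319.3, 178.6, 354.1, 198.9] [571. -46. 188.] [544. -91. 141.] [602. -14. 209.]
beaker_mid 0.9 [402.7, 144.5, 435.1, 175.1] [ 668. -271.   57.] [ 629. -328.   -6.] [ 729. -233.  112.]
conical_flask_mid 0.9 [236.9, 177.0, 261.3, 202.5] [591. 187.  43.] [566. 162.  -2.] [633. 227. 141.]
tape_roll_mid 0.63 [280.9, 137.0, 387.7, 236.8] [575. -40. 101.] [ 462. -180.   -8.] [735. 101. 209.]
tape_roll_mid 0.59 [253.1, 224.6, 278.2, 253.6] [466. 141.  23.] [431. 105.  -5.] [502. 175.  32.]
wrist [[-0.4, -0.88, -0.28, 287.89], [-0.92, 0.38, 0.12, 474.01], [0.0, 0.3, -0.95, 373.82], [0.0, 0.0, 0.0, 1.0]] None
```

Run:
```python
from h import *
d=snap('top'); im=d['image'][:,:,::-1]
cv2.imwrite('pics/top_z.png',cv2.resize(im[110:270,220:450],None,fx=3.4,fy=3.4,interpolation=2))
P=d['P']
o=r.cut_out('top','hatch')[0]; k=r.cut_out('top','wing_knob')[0]
u=r.cut_out('top','filter_unit')[0]
# unit top surface: z 95..106
m=(abs(P[...,2]-100)<5)&u['mask']
print('unit minrect', cv2.minAreaRect(P[m][:,:2].astype(np.float32)))
hm=cv2.erode(o['mask'].astype(np.uint8),np.ones((3,3)))>0
hm&=~(cv2.dilate(k['mask'].astype(np.uint8),np.ones((5,5)))>0)
p=P[hm]; p=p[np.isfinite(p).all(1)]
for i in range(5):
    c=p.mean(0); n=np.linalg.svd(p-c)[2][2]; n*=np.sign(n[2]); e=(p-c)@n; p=p[abs(e)<max(3,2*np.median(abs(e)))]
print('plane',c,n,len(p),'tilt',np.arccos(n[2]),'yaw of tilt',np.arctan2(-n[1],-n[0]))
d=snap('scene'); im=d['image'][:,:,::-1]
cv2.imwrite('pics/sc_z.png',cv2.resize(im[130:300,220:500],None,fx=2.8,fy=2.8,interpolation=2))
```

```text
unit minrect ((589.3397216796875, -40.68290710449219), (220.57823181152344, 239.8471221923828), 8.924849510192871)
plane [582.83054349 -39.86457485 153.35243941] [0.53161906 0.08114285 0.84308779] 2211 tilt 0.5677969163031764 yaw of tilt -2.990128207220896
```

View pics/top_z.png

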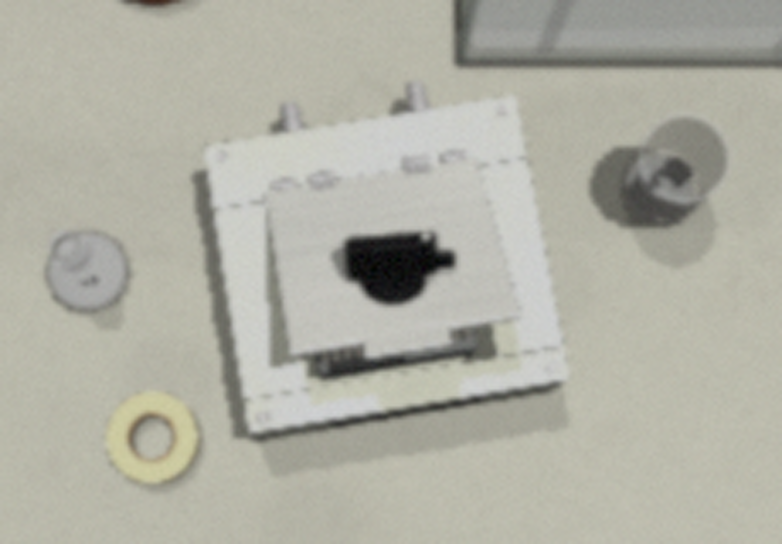

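View pics/sc_z.png

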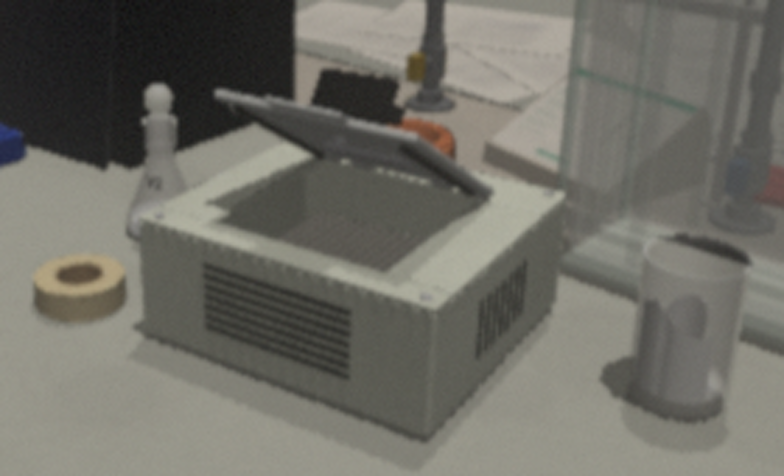

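View pics/scene0.png

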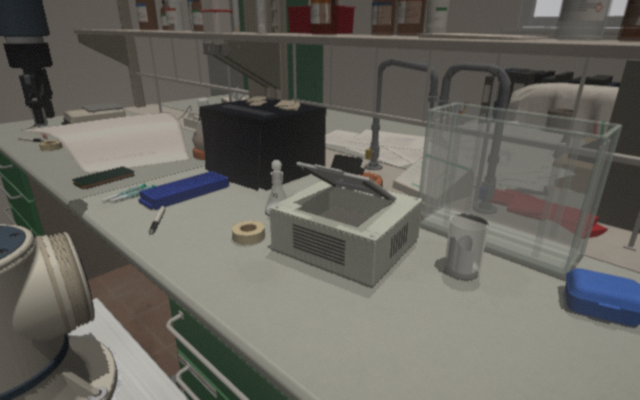

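```bash
cat >> h.py <<'E'
YAW=0.155; C=np.array([589.3,-40.7]); UX=np.array([np.cos(YAW),np.sin(YAW)]); UY=np.array([-UX[1],UX[0]])
def upt(x,y,z): return np.r_[C+x*UX+y*UY,z]
def go(target,jaw=None):
    s=r.sense(); M=R.from_rotvec(s['ee_rot']).as_matrix()
    off=M.T@(np.array(target)-s['eef_pos']); tw=None
    if jaw is not None:
        cur=np.arctan2(M[1,0],M[0,0]); tw=-((jaw-cur+np.pi/2)%np.pi-np.pi/2)
    print('pos',s['eef_pos'].round(1),'off',off.round(1),'twist',tw,'j6',s['joints'][5])
E
python3 - <<'E'
from h import *
s=r.sense(); print(R.from_rotvec(s['ee_rot']).as_matrix().round(3),s['t'])
go(upt(68-138,0,231),YAW+np.pi/2)
E
```

```text
[[-0.397  0.     0.918]
 [-0.918  0.    -0.397]
 [-0.    -1.     0.   ]] 1.3
pos [218.1 504.9 231.3] off [3.910e+02 3.000e-01 4.979e+02] twist -0.5627858482904884 j6 -0.2845957543326139
```

Emit:
{"fn": "play_rows", "kwargs": {
  "motion": [
    {"offset":[195,0,249],"twist":-0.28},
    {"offset":[195,0,249],"twist":-0.28},
    {"offset":[195,0,249],"twist":-0.28},
    {"offset":[195,0,249],"twist":-0.28},
    {"offset":[195,0,249],"twist":-0.28},
    {"offset":[195,0,249],"twist":-0.28},
    {"offset":[195,0,249],"twist":-0.28},
    {"offset":[195,0,249],"twist":-0.28},
    {"offset":[195,0,249],"twist":-0.28},
    {"offset":[195,0,249],"twist":-0.28}
  ],
  "claw": 0,
  "squeeze": 40
}}

```text
t: 2.13
eef_pos: [369.8, 226.1, 231.5]
ee_rot: [-1.144, 1.305, -1.305]
force: [-0.3, 0.5, 0.3]
grip_width: 0.1
```

Run:
```python
from h import *
go(upt(68-138,0,231),YAW+np.pi/2)
```

```text
pos [369.8 226.1 231.5] off [255.7   0.4 185.2] twist -0.28562366514547577 j6 0.5271959740569857
```

Emit:
{"fn": "play_rows", "kwargs": {
  "motion": [
    {"offset":[256,0,185],"twist":-0.28},
    {"offset":[256,0,185],"twist":-0.28},
    {"offset":[256,0,185],"twist":-0.28},
    {"offset":[256,0,185],"twist":-0.28},
    {"offset":[256,0,185],"twist":-0.28},
    {"offset":[256,0,185],"twist":-0.28},
    {"offset":[256,0,185],"twist":-0.28},
    {"offset":[256,0,185],"twist":-0.28},
    {"offset":[256,0,185],"twist":-0.28},
    {"offset":[256,0,185],"twist":-0.28}
  ]
}}

```text
t: 2.97
eef_pos: [520.8, -51.0, 230.3]
ee_rot: [-1.277, 1.099, -1.097]
force: [-0.3, 0.3, 0.5]
grip_width: 0.5
```

Run:
```python
from h import *
s=r.sense();M=R.from_rotvec(s['ee_rot']).as_matrix();print(M.round(3),s['t'])
go(upt(68-138,0,231),YAW+np.pi/2)
for th in [.567,.5,.4,.3,.2,.1,.05,0,-.02]:
    rr=163; t=upt(68-(rr*np.cos(th)-3*np.sin(th)),0,103+rr*np.sin(th)+3*np.cos(th)); print(th,t.round(1)); go(t)
d=snap('wrist','w1.png')
```

```text
[[ 0.149 -0.002  0.989]
 [-0.989 -0.     0.149]
 [-0.    -1.    -0.002]] 2.9667
pos [520.8 -51.  230.3] off [ 0.4 -0.6 -0.8] twist -0.005269127512185889 j6 1.5188528118825906
0.567 [522.2 -51.2 193.1]
pos [520.8 -51.  230.3] off [ 0.4 37.3  1.4] twist None j6 1.5188528118825906
0.5 [516.6 -52.1 183.8]
pos [520.8 -51.  230.3] off [ 0.4 46.6 -4.3] twist None j6 1.5188528118825906
0.4 [509.3 -53.2 169.2]
pos [520.8 -51.  230.3] off [  0.5  61.1 -11.6] twist None j6 1.5188528118825906
0.3 [503.5 -54.1 154. ]
pos [520.8 -51.  230.3] off [  0.5  76.3 -17.5] twist None j6 1.5188528118825906
0.2 [499.2 -54.8 138.3]
pos [520.8 -51.  230.3] off [  0.5  92.1 -21.8] twist None j6 1.5188528118825906
0.1 [496.5 -55.2 122.3]
pos [520.8 -51.  230.3] off [  0.5 108.1 -24.5] twist None j6 1.5188528118825906
0.05 [495.8 -55.3 114.1]
pos [520.8 -51.  230.3] off [  0.5 116.2 -25.2] twist None j6 1.5188528118825906
0 [495.4 -55.4 106. ]
pos [520.8 -51.  230.3] off [  0.6 124.4 -25.6] twist None j6 1.5188528118825906
-0.02 [495.4 -55.4 102.7]
pos [520.8 -51.  230.3] off [  0.6 127.6 -25.6] twist None j6 1.5188528118825906
```

View pics/w1.png

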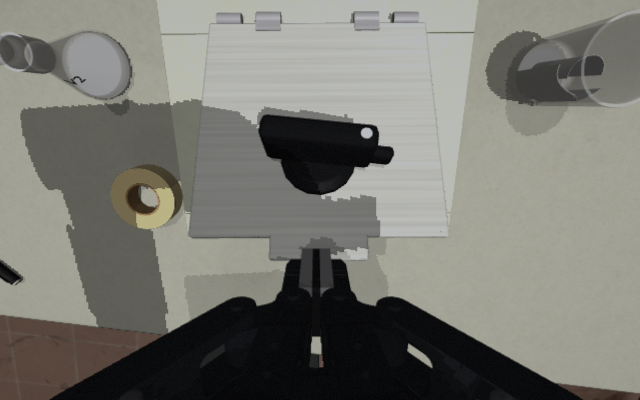

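The wrist view shows the fingertips at about (317,250), centred over the pull tab (270–368, 235–260). The knob's nose points right at (385,155), turned slightly clockwise. I'll push down along the arc.

Emit:
{"fn": "play_rows", "kwargs": {
  "motion": [
    {"offset":[0,20,1],"twist":0},
    {"offset":[0,36,1],"twist":0},
    {"offset":[0,46,-4],"twist":0},
    {"offset":[0,54,-8],"twist":0},
    {"offset":[0,61,-12],"twist":0},
    {"offset":[0,69,-15],"twist":0},
    {"offset":[0,76,-18],"twist":0},
    {"offset":[0,84,-20],"twist":0},
    {"offset":[0,92,-22],"twist":0},
    {"offset":[0,92,-22],"twist":0}
  ]
}}

```text
t: 3.85
eef_pos: [497.0, -53.7, 137.4]
ee_rot: [-1.279, 1.099, -1.095]
force: [-0.3, 0.7, -0.8]
grip_width: -0.1
```

Run:
```python
from h import *
d=snap('wrist','w2.png')
```

```text
(no output)
```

View pics/w2.png

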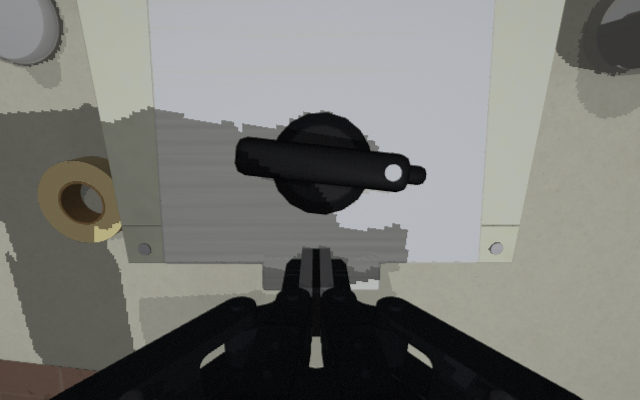

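The hatch is following the fingers down: its front edge is at row 262 and the frame is visible either side. Carrying on to the stop.

Emit:
{"fn": "play_rows", "kwargs": {
  "motion": [
    {"offset":[0,8,-1.5],"twist":0},
    {"offset":[0,16,-3],"twist":0},
    {"offset":[0,22,-3.5],"twist":0},
    {"offset":[0,27,-4],"twist":0},
    {"offset":[0,30,-4],"twist":0},
    {"offset":[0,31,-4],"twist":0},
    {"offset":[0,31,-4],"twist":0}
  ]
}}

```text
t: 4.48
eef_pos: [494.4, -54.3, 108.0]
ee_rot: [-1.278, 1.097, -1.096]
force: [-0.1, 0.0, 0.4]
grip_width: 0.3
```

Emit:
{"fn": "play_rows", "kwargs": {
  "motion": [
    {"offset":[0,1,0],"twist":0},
    {"offset":[0,2,0],"twist":0},
    {"offset":[0,2,0],"twist":0},
    {"offset":[0,2,0],"twist":0}
  ]
}}

```text
t: 4.82
eef_pos: [494.6, -54.3, 106.4]
ee_rot: [-1.277, 1.096, -1.096]
force: [0.7, 0.3, 0.5]
grip_width: 0.2
```

Run:
```python
from h import *
d=snap('scene','s3.png');P=d['P']
cv2.imwrite('pics/s3z.png',cv2.resize(d['image'][130:300,220:500,::-1],None,fx=2.8,fy=2.8,interpolation=2))
d=snap('wrist');P=d['P']
q=((P[...,:2]-C)@np.c_[UX,UY])
for x in [-85,-75,-60,-40,0,30,60]:
    m=(abs(q[...,0]-x)<4)&(abs(abs(q[...,1])-55)<20)
    print(x,np.nanmedian(P[m][:,2]).round(1),m.sum())
m=(abs(q[...,0])<80)&(abs(abs(q[...,1])-95)<8);print('frame',np.nanmedian(P[m][:,2]))
```

```text
-85 181.0 12586
-75 106.0 2625
-60 106.0 2116
-40 106.0 3248
0 105.9 4261
30 nan 0
60 nan 0
frame 99.88792108196364
  return np.nanmean(a, axis, out=out, keepdims=keepdims)
```

View pics/s3z.png

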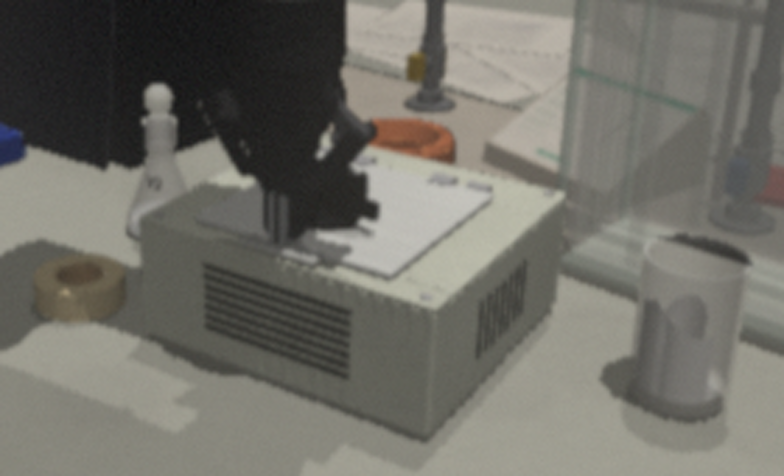

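The hatch lies flat at 106.0 mm over its whole depth, so it is shut. One firm press to confirm, then I'll back off upward.

Emit:
{"fn": "play_rows", "kwargs": {
  "motion": [
    {"offset":[0,1,0],"twist":0},
    {"offset":[0,2,0],"twist":0},
    {"offset":[0,2,0],"twist":0},
    {"offset":[0,2,0],"twist":0}
  ]
}}

```text
t: 5.25
eef_pos: [494.7, -54.3, 105.9]
ee_rot: [-1.277, 1.095, -1.097]
force: [-4.9, 2.7, 11.6]
grip_width: 0.1
```

Emit:
{"fn": "play_rows", "kwargs": {
  "motion": [
    {"offset":[0,-20,0],"twist":0},
    {"offset":[0,-50,0],"twist":0},
    {"offset":[0,-80,0],"twist":0},
    {"offset":[0,-102,0],"twist":0},
    {"offset":[0,-102,0],"twist":0},
    {"offset":[0,-102,0],"twist":0}
  ],
  "claw": 60
}}

```text
t: 5.75
eef_pos: [495.3, -54.1, 207.6]
ee_rot: [-1.274, 1.094, -1.098]
force: [1.1, -0.2, -1.0]
grip_width: 60.0
```

Run:
```python
from h import *
d=snap('wrist','w4.png');P=d['P']
q=((P[...,:2]-C)@np.c_[UX,UY])
for x in [-85,-60,-40,0,30]:
    m=(abs(q[...,0]-x)<4)&(abs(abs(q[...,1])-55)<15)&(P[...,2]<130)
    print(x,np.nanmedian(P[m][:,2]).round(1),m.sum())
m=(P[...,2]>143)&(P[...,2]<152)&(np.hypot(q[...,0]+45,q[...,1])<50)
p=P[m];rc=cv2.minAreaRect(p[:,:2].astype(np.float32));print(m.sum(),rc,np.nanmedian(p[:,2]))
qq=q[m];c=qq.mean(0);v=np.linalg.svd(qq-c)[2][0];v*=-np.sign(v[1])
print('unit frame knob c',c,'angle',np.arctan2(-v[0],-v[1]),'world c',p.mean(0))
print('expected',upt(-45,0,148))
```

```text
-85 105.8 735
-60 105.8 764
-40 105.9 883
0 105.9 1032
30 105.9 1150
2154 ((542.472412109375, -49.49944305419922), (14.200824737548828, 64.09457397460938), 2.199258327484131) 147.3554183886581
unit frame knob c [-47.13456274  -1.33761412] angle 0.11515693373616365 world c [542.93700952 -49.29821665 147.14646354]
expected [544.83948112 -47.64710447 148.        ]
```

View pics/w4.png

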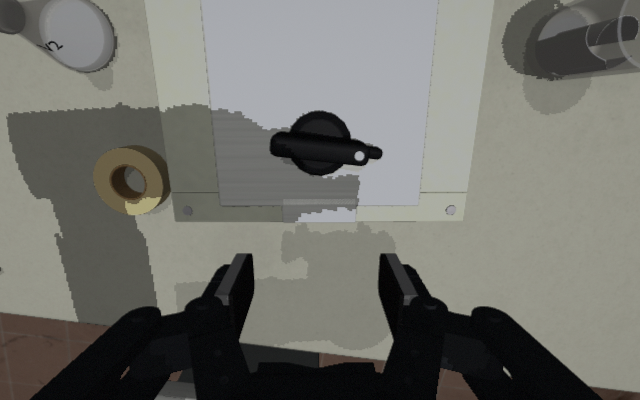

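Run:
```python
from h import *
print(r.sense()['joints']);go((543.7,-48.6,207.6),YAW-0.116)
```

```text
[ 2.06247679e-01  1.60236451e-01 -7.61895648e-02 -5.39931094e-04
 -1.33394353e+00  1.51676371e+00]
pos [494.4 -54.1 206.2] off [ 2.  -1.4 49.5] twist -1.4577077310611064 j6 1.5167637141401284
```

Emit:
{"fn": "play_rows", "kwargs": {
  "motion": [
    {"offset":[2,0,49],"twist":0.12},
    {"offset":[2,0,49],"twist":0.24},
    {"offset":[2,0,49],"twist":0.36},
    {"offset":[2,0,49],"twist":0.48},
    {"offset":[2,0,49],"twist":0.6},
    {"offset":[2,0,49],"twist":0.72},
    {"offset":[2,0,49],"twist":0.84},
    {"offset":[2,0,49],"twist":0.96},
    {"offset":[2,0,49],"twist":1.08},
    {"offset":[2,0,49],"twist":1.2}
  ]
}}

```text
t: 6.63
eef_pos: [542.5, -48.8, 204.6]
ee_rot: [-0.514, 1.933, -1.931]
force: [-0.9, 0.5, -0.5]
grip_width: 60.1
```

Run:
```python
from h import *
go((543.7,-48.6,207.6),YAW-0.116)
```

```text
pos [542.5 -48.8 204.6] off [-1.2 -3.   0.4] twist 0.477964702178995 j6 0.3197250441844644
```

Emit:
{"fn": "play_rows", "kwargs": {
  "motion": [
    {"offset":[-1,0,0.5],"twist":0.12},
    {"offset":[-1,0,0.5],"twist":0.24},
    {"offset":[-1,0,0.5],"twist":0.36},
    {"offset":[-1,0,0.5],"twist":0.48},
    {"offset":[-1,0,0.5],"twist":0.48},
    {"offset":[-1,0,0.5],"twist":0.48}
  ]
}}

```text
t: 7.13
eef_pos: [543.8, -48.8, 205.1]
ee_rot: [-0.054, 2.199, -2.199]
force: [0.0, -0.3, -0.5]
grip_width: 60.3
```

Run:
```python
from h import *
go((543.7,-48.6,119),YAW-0.116)
d=snap('wrist','w5.png')
P=d['P'];q=((P[...,:2]-C)@np.c_[UX,UY])
m=(P[...,2]>143)&(P[...,2]<152)&(np.hypot(q[...,0]+45,q[...,1])<50)
print(m.sum(),cv2.minAreaRect(P[m][:,:2].astype(np.float32)))
```

```text
pos [543.8 -48.8 205.1] off [-0.  86.1 -0.2] twist 0.007513609954481915 j6 -0.15046764667334608
1782 ((542.181396484375, -50.39064025878906), (13.424826622009277, 62.54001235961914), 2.247785806655884)
```

View pics/w5.png

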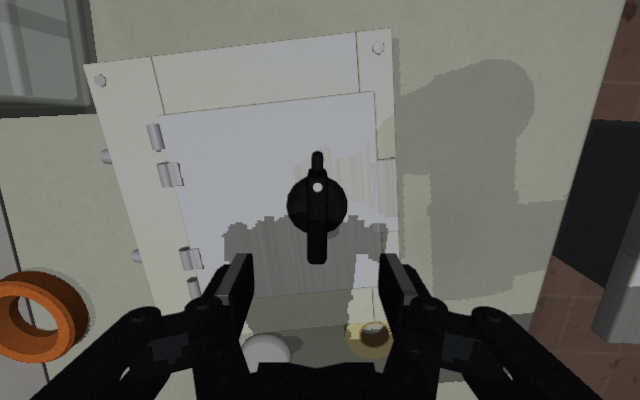

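The wing is centred between the open fingers, near column 317 with its nose at (317,160), and its sides are parallel to the pads. Descending and gripping.

Emit:
{"fn": "play_rows", "kwargs": {
  "motion": [
    {"offset":[0,25,0],"twist":0},
    {"offset":[0,50,0],"twist":0},
    {"offset":[0,70,0],"twist":0},
    {"offset":[0,82,0],"twist":0},
    {"offset":[0,86,0],"twist":0},
    {"offset":[0,86,0],"twist":0},
    {"offset":[0,86,0],"twist":0}
  ]
}}

```text
t: 7.77
eef_pos: [544.8, -48.9, 120.9]
ee_rot: [-0.048, 2.198, -2.199]
force: [0.8, 0.4, 0.9]
grip_width: 59.6
```

Emit:
{"fn": "play_rows", "kwargs": {
  "motion": [
    {"offset":[0,0,0],"twist":0},
    {"offset":[0,0,0],"twist":0},
    {"offset":[0,0,0],"twist":0},
    {"offset":[0,0,0],"twist":0},
    {"offset":[0,0,0],"twist":0},
    {"offset":[0,0,0],"twist":0}
  ],
  "claw": 5,
  "squeeze": 35
}}

```text
t: 8.27
eef_pos: [543.3, -48.9, 121.0]
ee_rot: [-0.049, 2.2, -2.2]
force: [-5.7, 0.8, 6.0]
grip_width: 13.5
```

Gripped: the opening is 13.5 mm, matching the 14 mm wing. Turning clockwise.

Emit:
{"fn": "play_rows", "kwargs": {
  "motion": [
    {"offset":[1,0,0],"twist":0.06},
    {"offset":[1,0,0],"twist":0.14},
    {"offset":[1,0,0],"twist":0.22},
    {"offset":[1,0,0],"twist":0.3},
    {"offset":[1,0,0],"twist":0.38},
    {"offset":[1,0,0],"twist":0.46},
    {"offset":[1,0,0],"twist":0.54},
    {"offset":[1,0,0],"twist":0.62},
    {"offset":[1,0,0],"twist":0.7},
    {"offset":[1,0,0],"twist":0.76}
  ]
}}

```text
t: 9.1
eef_pos: [543.4, -49.0, 121.1]
ee_rot: [-0.68, -1.802, 1.803]
force: [-1.7, 1.2, 3.0]
grip_width: 13.5
```

Run:
```python
from h import *
s=r.sense();print(s['force'],s['torque'],s['joints'][5],s['grip_width']);go((543.7,-48.6,119),YAW-1.56)
```

```text
[-1.73421122  1.19936217  2.95742982] [-0.07129051  0.51625142  0.03287884] -0.9181206700256449 13.47015410734116
pos [543.4 -49.  121.1] off [-0.   2.1 -0.5] twist 0.68444412777328 j6 -0.9181206700256449
```

Emit:
{"fn": "play_rows", "kwargs": {
  "motion": [
    {"offset":[0,0,0],"twist":0.08},
    {"offset":[0,0,0],"twist":0.16},
    {"offset":[0,0,0],"twist":0.24},
    {"offset":[0,0,0],"twist":0.32},
    {"offset":[0,0,0],"twist":0.4},
    {"offset":[0,0,0],"twist":0.48},
    {"offset":[0,0,0],"twist":0.56},
    {"offset":[0,0,0],"twist":0.62},
    {"offset":[0,0,0],"twist":0.67},
    {"offset":[0,0,0],"twist":0.67}
  ]
}}

```text
t: 9.93
eef_pos: [543.4, -49.1, 121.1]
ee_rot: [-1.118, -1.342, 1.343]
force: [-1.7, -1.0, 4.4]
grip_width: 13.2
```

Run:
```python
from h import *
s=r.sense();print(s['force'],s['torque'],s['joints'][5],s['grip_width']);go((543.7,-48.6,119),YAW-1.58)
```

```text
[-1.66069823 -0.99391534  4.38020619] [-0.31393774  0.62205381 -0.06201276] -1.5859713856969129 13.221404198435659
pos [543.4 -49.1 121.1] off [ 0.5  2.1 -0.4] twist 0.036553214476196416 j6 -1.5859713856969129
```

Emit:
{"fn": "play_rows", "kwargs": {
  "motion": [
    {"offset":[0,0,0],"twist":0.02},
    {"offset":[0,0,0],"twist":0.05},
    {"offset":[0,0,0],"twist":0.05},
    {"offset":[0,0,0],"twist":0.05}
  ]
}}

```text
t: 10.27
eef_pos: [543.5, -49.1, 121.1]
ee_rot: [-1.143, -1.308, 1.309]
force: [-2.6, -0.8, 5.4]
grip_width: 13.6
```

Run:
```python
from h import *
s=r.sense();print(s['force'],s['torque'],s['joints'][5],s['grip_width']);go((543.7,-48.6,119),YAW-1.58)
```

```text
[-2.56771301 -0.80101923  5.4297011 ] [-0.4227096   0.86761257  0.2658804 ] -1.63323301502644 13.596553412427633
pos [543.5 -49.1 121.1] off [ 0.5  2.1 -0.3] twist -0.010526506484123566 j6 -1.63323301502644
```

The moment about z rose to 0.27 N m, well above the 0.06 N m turning torque, so the knob is at its stop. Releasing and lifting clear.

Emit:
{"fn": "play_rows", "kwargs": {
  "motion": [
    {"offset":[0,0,0],"twist":0},
    {"offset":[0,0,0],"twist":0},
    {"offset":[0,0,0],"twist":0},
    {"offset":[0,0,0],"twist":0},
    {"offset":[0,0,0],"twist":0}
  ],
  "claw": 60
}}

```text
t: 10.68
eef_pos: [543.4, -48.7, 120.1]
ee_rot: [-1.143, -1.307, 1.307]
force: [-0.5, -0.9, 0.7]
grip_width: 60.1
```

Emit:
{"fn": "play_rows", "kwargs": {
  "motion": [
    {"offset":[0,-20,0],"twist":0},
    {"offset":[0,-50,0],"twist":0},
    {"offset":[0,-85,0],"twist":0},
    {"offset":[0,-110,0],"twist":0},
    {"offset":[0,-110,0],"twist":0},
    {"offset":[0,-110,0],"twist":0}
  ]
}}

```text
t: 11.18
eef_pos: [544.2, -48.6, 231.8]
ee_rot: [-1.145, -1.31, 1.305]
force: [-0.4, 0.7, -1.4]
grip_width: 59.9
```

Run:
```python
from h import *
d=snap('wrist','w6.png')
P=d['P'];q=((P[...,:2]-C)@np.c_[UX,UY])
m=(P[...,2]>143)&(P[...,2]<152)&(np.hypot(q[...,0]+45,q[...,1])<50)
qq=q[m];v=np.linalg.svd(qq-qq.mean(0))[2][0];v*=-np.sign(v[0]);print('knob',np.arctan2(-v[0],-v[1]),m.sum())
for x in [-85,-60,-40,0,30]:
    m=(abs(q[...,0]-x)<4)&(abs(abs(q[...,1])-50)<15)&(P[...,2]<130)&(P[...,2]>95)
    print(x,np.nanmedian(P[m][:,2]) if m.any() else None)
d=snap('top')
for l in ['beaker_mid','conical_flask_mid','tape_roll_mid']:
    for o in r.cut_out('top',l)[:2]: print(l,o['box'])
print(r.sense()['force'])
```

```text
knob 1.5828666154169122 1482
-85 105.75957314413353
-60 105.76738411808998
-40 105.7851890580651
0 105.77514911039856
30 105.78379073664377
beaker_mid [402.8, 146.5, 435.0, 176.6]
[ 0.4590713   0.87834228 -0.44721921]
```

View pics/w6.png

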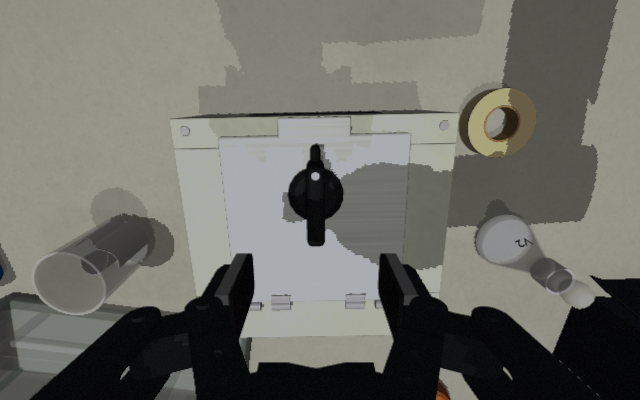

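The wrist view shows the hatch flat and the knob's nose pointing to the front tab (nose at (316,150), tab at row 125). The beaker, flask and tape are all standing in place, and the gripper is clear.

Run:
```python
from h import *
r.close_job()
```

```text
the job is handed in; nothing more can be done
```

I shut the hatch and turned the wing knob clockwise to its stop, then let go and handed the job in at about 11 s of the 48 s allowed.

**Closing:** I pushed the hatch down at its pull tab with the closed fingers. The knob read about 0.115 rad afterwards, well below the 0.65 rad at which the tongue meets the frame. The final press on the shut hatch reached 11.6 N.

**Locking:** I gripped the wing and turned it until the moment about the vertical axis rose to 0.27 N m, which showed it had reached its stop.

**Last checks:**
- **Hatch:** flat at 105.8 mm along the stretch I measured, against 106 mm nominal.
- **Knob:** about 1.58 rad, with its nose pointing to the front.
- **Gripper:** open and lifted clear at z = 232 mm, with the tool force close to zero.
- **Beaker, flask and tape:** all three look upright and in place in the final wrist picture.

**What disagreed or failed:**
- In the last top view the network found only the beaker, with its box within 2 pixels of where it started. The flask and tape were not detected there, so I judged those two from the wrist picture alone.
- The wrist camera put the knob's centre about 2 to 4 mm from the position worked out from the unit's pose. I shifted the grip 1 mm to allow for this.

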